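# Uncover the melting pot with the lid lifter

## Task

The melting pot's lid is hot: take the hooked lid lifter from its rack, reach in under the pipe that runs over the pot, hook the lid by its loop and carry it, kept level, to whichever of the two round lid rests is empty. Set it down gently and centrally there, then hang the lifter back upright in its rack. Do not touch the lid with the gripper, and do not disturb the ingot mould on the other rest or anything else standing about.

Things in the scene. Friction and masses are not known exactly. Their poses are not given: they have to be found in the camera images.
- lifter: Lid lifter, 220 g, upright in the rack at the start. Origin: on the shaft axis at the underside of its steel collar (44 mm across, 6 mm thick). Own z points up along the wooden handle, a bar 26 mm (x) by 18 mm (y) from z = 6 to 96 mm. A straight 9 mm round shaft runs down the z axis to the hook, which points to own +x.
- hook (a point): On the lifter: corner of the hook, where the centrelines of shaft and foot meet, 110 mm below the lifter's origin (axes as the lifter's). The foot, 9 mm round, runs 32 mm along own +x and ends in a tip whose centreline turns up 10 mm. The side open to the loop is own +x, above the foot.
- rack: Fixed green fork rack for the lifter, base plate 130 x 90 mm. Origin: on the bench, under the lifter's axis. Two prongs, tops 140 mm up, 16 mm apart, span own x = -28 to 72 mm; open end at own -x, back post (as high) at x = 62 to 78 mm. The collar lies on the prongs, shaft between them, hook to own +x; raise it a little and draw it out to own -x.
- seat (a point): On the rack, midway between the prongs and level with their tops: where the lifter's origin belongs when it hangs there (own axes as the rack's).
- pot: Fixed melting pot, 170 mm across, rim 90 mm up, mouth 130 mm, with a pipe over it. Origin: on the bench, on the pot's axis. The pipe, 40 mm thick, runs along own y at own x = -10 mm, axis 239 mm up, on 24 mm posts at y = +-170 mm: it blocks an upright lifter at the loop, one leaning back to own -x (the robot's side) goes under it. A control box juts to own x = 110 mm.
- lid: Steel lid, disc 156 mm across, 6 mm thick, 0.25 to 0.4 kg, loose on the pot. Origin: on its axis at the underside of the rim (90 mm up on the pot, 43 mm on a rest), z up. A plug 110 mm across, 8 mm deep, is below. Its upright loop of 8 mm bar has a level top bar along own y, 68 mm long, with 55 mm free height below; legs splay to y = +-42 mm. On the pot it lies nearly along the pot's y.
- loop (a point): On the lid: middle of the centreline of the loop's top bar (65 mm above the lid's origin; own axes as the lid's).
- rest_left: Fixed round lid rest on the robot's left (+y) of the pot, flat top 130 mm across, 35 mm above the bench. Origin: on the bench on its axis. Empty, or carrying the ingot mould.
- rest_right: The same on the robot's right (-y) of the pot.
- mould: Dark steel ingot mould, an open box 100 x 70 x 35 mm with a dividing wall, 0.9 kg, standing on one of the two rests. Origin: centre of its underside.
- hammer: Bystander: hammer 200 mm lying on the bench; origin at its middle.
- tin: Bystander: steel can, 74 mm across, 85 mm high; origin at its foot.
- jar: Bystander: jar, 66 mm across, 90 mm high; origin at its foot.
- hone: Bystander: green block 170 x 50 x 28 mm; origin under its centre.
- spanner: Bystander: spanner 170 mm lying on the bench; origin at its middle.
- collar: Bystander: aluminium ring 90 mm across, 25 mm high; origin under its centre.
- cup: Bystander: steel cup 76 mm across, 80 mm high; origin at its foot.
There are look-alikes about, which are no part of the job. Leave any orange look-alike of the rack alone.

How it is judged:
By the outcome, as a careful person would: the job done as asked, in the order asked, and still so for the second after the job is handed in, with the robot touching nothing.
It also fails if it takes over 72 s, if anything falls off the work surface, if the arm or the gripper's body presses on something with over 40 N, if the wrist force passes 120 N, or if a joint passes its speed limit or range.

## Robot

A 6-joint arm with a two-finger parallel gripper is mounted at the origin on the work surface. World frame = base frame: x ahead of the robot, y to its left, z up, the work surface at z = 0. Lengths are in mm, angles in rad, forces in N, time in s.
With the tool pointing down it reaches from about 275 to 825 mm from the base axis. Payload 5.2 kg.
Tool frame: the origin (TCP) lies at the very end of the fingers, on their centre line; the grasp point (between the pads) lies 19 mm behind it; z points along the fingers, y is the direction in which the jaws open and shut (so a half turn about z gives the same grasp; the last joint's range is limited). The gripper opens to 93 mm and grips with 3 to 60 N. Pads are 15 mm wide; open, the fingers measure 128 mm over their backs; the gripper's body (75 mm by 188 mm) begins 65 mm behind the grasp point.
Start: joints at [1.1, 0.259, 1.535, -0, 1.348, -0.203], TCP at [145.513, 530.406, 218.653] pointing down, gripper open.
Joint ranges: [-3.14, 3.14], [-0.91, 2.08], [0.19, 2.58], [-1.22, 4.36], [0.22, 2.71], [-3.12, 3.12]. Speed limits (rad/s): [2.57, 2.57, 3.14, 3.14, 3.14, 3.14].

## Interface

Orientations are given as [roll, pitch, yaw] about the fixed x, y, z axes, in that order (R = Rz(yaw) Ry(pitch) Rx(roll)).
In Python, from bench import robot gives the robot as it stands. The module is installed in compiled form; this text tells all that it offers. Calls block until the motion is done:
- robot.move_ptp(position, orientation): joint-space move of the TCP to a pose.
- robot.move_linear(position, ori=None, speed=150, f_stop=None): straight line of the TCP; ori=None keeps the orientation; speed is the mean speed in mm/s. With f_stop (N) it stops when the force on the tool has changed by that much, and returns True; else False.
- robot.move_j(angles): joint-space move.
- robot.move_gripper(opening): opening from 0.0 (shut) to 1.0 (fully open); the grip force is fixed at half the most; returns when the fingers have stopped.
- robot.sleep(seconds).
- robot.inverse_kinematics(position, orientation): joint angles nearest the present ones, or None.
- robot.get_image(name): name is "side" or "top" or "wrist"; returns a dict with "img" (420x560x3 uint8, blue, green, red), "fovy" (degrees; the focal length in pixels is half the picture's height over the tangent of half this angle, whatever the lens; pixels are square), "cx", "cy" (the principal point, pixels), "eye" and "orientation" of the camera in the world. Camera axes: x right, y down, z forward; pixel columns grow to the right and rows downward; lengths in mm; the calibration is good to about 2 mm. A picture is of the moment at which its call begins. There is no depth.
A pose or a line that the arm cannot do raises robot.MotionError and nothing moves.
- robot.hand_in(): hands the job in, once; it reports no verdict.
Readings, each from a call of its own:
- robot.current_t(): time.
- robot.current_qpos(): joint angles.
- robot.current_joint_vel(): joint speeds.
- robot.current_joint_efforts(): joint torques, N m.
- robot.current_tcp_pos(): TCP position.
- robot.current_eef_rot(): TCP orientation.
- robot.current_contact_force(): force on the tool from outside, world axes, zero at the start.
- robot.current_ft_torque(): the same for the moment, N m.
- robot.current_gripper_width(): opening from 0.0 (shut) to 1.0 (fully open).
Only numpy, scipy, OpenCV 4.12 (cv2) and the standard library are available. Lean on these libraries where they do the work, as an engineer would, in place of code of your own. Each camera call takes 0.05 s, during which the arm holds its last target. There are 200 camera calls.

## Working session

There is one attempt and no reset: what is moved stays moved. The work goes in short steps, each a Python script; the robot and the scene stay as the last script left them, time stands still between calls to the robot, and variables do not carry over. Pictures are saved under pics/ and viewed, about 8 in all and at most 12, crops included, and the job is handed in when it is done.

```bash
mkdir -p pics; ls; cat > h.py <<'E'
import numpy as np, cv2
from scipy.spatial.transform import Rotation as R
from bench import robot
def grab(n,f):
    d=robot.get_image(n); cv2.imwrite(f'pics/{f}.png',d['img'])
    import pickle; pickle.dump(d,open(f'pics/{f}.pkl','wb')); return d
def load(f):
    import pickle; return pickle.load(open(f'pics/{f}.pkl','rb'))
def cam(d):
    f=d['img'].shape[0]/2/np.tan(np.radians(d['fovy'])/2)
    return f,np.array(d['eye'],float),R.from_euler('xyz',d['orientation']).as_matrix()
def ray(d,u,v):
    f,e,M=cam(d); r=M@np.array([(u-d['cx'])/f,(v-d['cy'])/f,1]); return e,r/np.linalg.norm(r)
def onz(d,u,v,z):
    e,r=ray(d,u,v); return e+r*(z-e[2])/r[2]
def proj(d,p):
    f,e,M=cam(d); c=M.T@(np.array(p)-e); return np.array([d['cx']+f*c[0]/c[2],d['cy']+f*c[1]/c[2]])
def tri(a,b):
    (e1,r1),(e2,r2)=a,b
    A=np.stack([r1,-r2],1); s=np.linalg.lstsq(A,e2-e1,rcond=None)[0]
    p,q=e1+r1*s[0],e2+r2*s[1]; return (p+q)/2,np.linalg.norm(p-q)
E
python3 - <<'E'
from h import *
for n in('side','top'):
    d=grab(n,n+'0'); print(n,d['fovy'],d['cx'],d['cy'],d['eye'],d['orientation'],{k for k in d})
a=np.vstack([cv2.imread('pics/top0.png')]);
print(robot.current_t())
E
```

```text
pics
side 46.56937510096915 280.6217226056981 212.22559960099855 [-237.15296347 -840.05667891 1348.46601471] [-2.39683029e+00 -1.90108243e-03 -7.08982434e-01] {'fovy', 'orientation', 'cy', 'eye', 'img', 'cx'}
top 53.49542423354725 280.8877428906967 209.35132064756476 [ 322.74905551   34.86199085 1311.75074944] [-3.00452874  0.00409822 -1.56377253] {'fovy', 'orientation', 'cy', 'eye', 'img', 'cx'}
0.1
```

View pics/top0.png

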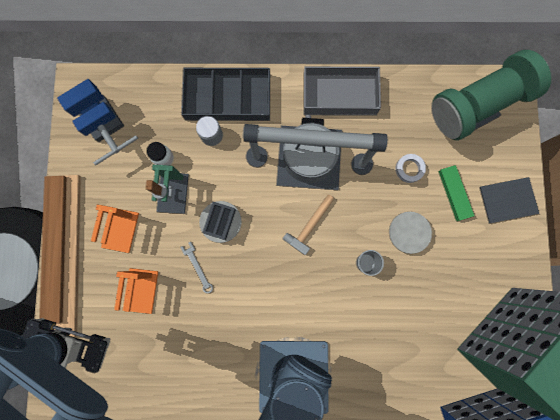

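View pics/side0.png

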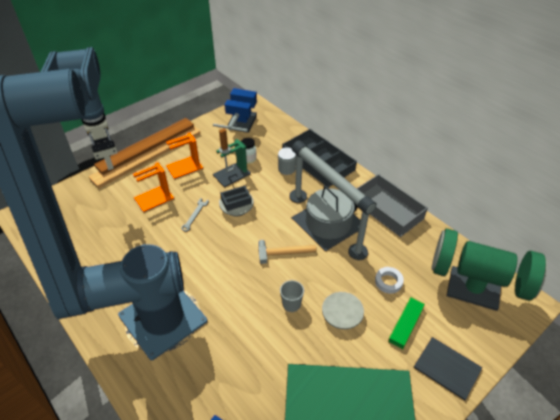

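```bash
python3 - <<'E'
from h import *
t=cv2.imread('pics/top0.png');s=cv2.imread('pics/side0.png')
def c(i,x,y,w,h,W,H): return cv2.resize(i[y:y+h,x:x+w],(W,H),interpolation=cv2.INTER_CUBIC)
a=np.hstack([c(t,130,130,80,60*4//4*1+20,400,400)[:300] if 0 else c(t,130,135,80,60+0,400,300), c(s,205,120,80,60,400,300)])
b=np.hstack([c(t,235,110,160,120,400,300), c(s,280,140,120,90,400,300)])
cv2.imwrite('pics/crop1.png',np.vstack([a,b]))
t=load('top0')
for n,u,v,z in [('potpipe L',250,131,239),('rest R',410,233,35),('mould',222,221,70),('rackbase',173,195,0)]: print(n,onz(t,u,v,z).round())
E
```

```text
potpipe L [681. 124. 239.]
rest R [ 428. -355.   35.]
mould [458. 217.  70.]
rackbase [548. 387.   0.]
```

View pics/crop1.png

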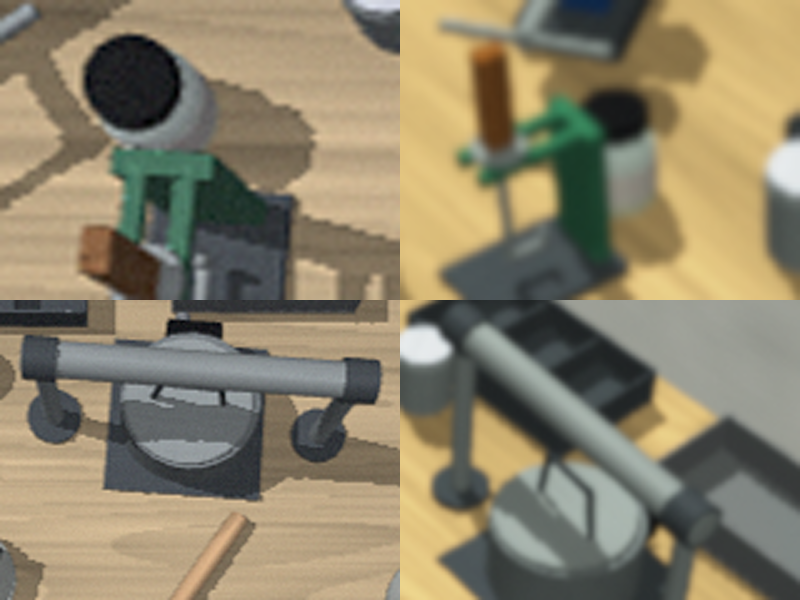

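```bash
python3 - <<'E'
from h import *
t=load('top0');s=load('side0')
# coarse: handle top (top crop), collar in both
print('collar top', onz(t,161,189,146).round(), 'post', onz(t,130+164/5,135+165/5,140).round())
p,e=tri(ray(t,161,189),ray(s,205+498/5,120+152/5)); print('tri',p.round(),round(e,1))
print(robot.current_eef_rot(),robot.current_tcp_pos())
c=onz(t,161,189,146)
x,y,_=robot.current_tcp_pos(); robot.move_linear([x,y,420],speed=300)
for yaw in (0,np.pi):
    print(yaw,robot.inverse_kinematics([c[0]-60,c[1],420],[np.pi,0,yaw]), robot.inverse_kinematics([600,0,250],[np.pi,-.6,0]))
robot.move_ptp([c[0]-60,c[1],420],[np.pi,0,0])
d=grab('wrist','w1'); print(d['eye'],d['orientation'],d['fovy'],robot.current_t())
E
```

```text
collar top [540. 382. 146.] post [602. 382. 140.]
tri [618. 244. 221.] 295.2
[-3.14002194e+00 -2.96816025e-04  2.87377595e+00] [145.30981909 529.9613804  217.92318807]
0 [ 4.91446022e-01  3.39039356e-01  9.48625384e-01 -4.44089210e-16
  1.85392791e+00  2.06224235e+00] [-0.28591612 -0.00400434  1.92671278  0.26447608  0.65506449  1.121222  ]
3.141592653589793 [ 0.49144602  0.33903936  0.94862538  0.          1.85392791 -1.07935031] [-0.28591612 -0.00400434  1.92671278  0.26447608  0.65506449  1.121222  ]
[555.09449    383.14847346 586.41328431] [ 2.86574313e+00 -4.23088657e-04 -1.56867625e+00] 58.781708811074225 2.925
```

View pics/w1.png

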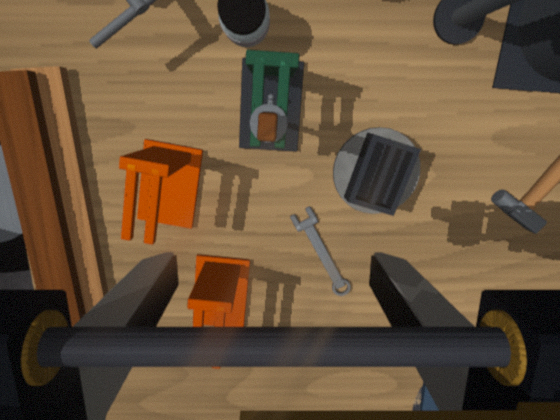

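```bash
python3 - <<'E'
from h import *
d=load('w1'); hsv=cv2.cvtColor(d['img'],cv2.COLOR_BGR2HSV)
x0,y0,x1,y1=235,40,310,155
s=hsv[y0:y1,x0:x1].astype(int)
g=((s[...,0]>55)&(s[...,0]<95)&(s[...,1]>90)).astype(np.uint8)
w=((s[...,0]<15)&(s[...,1]>120)).astype(np.uint8)
n,l,st,c=cv2.connectedComponentsWithStats(w); k=[i for i in range(1,n) if abs(c[i]-[33,86]).max()<15]; k=max(k,key=lambda i:st[i,4])
ys,xs=np.where(l==k); pts=np.stack([xs+x0,ys+y0],1).astype(np.float32)
b=cv2.boxPoints(cv2.minAreaRect(pts)); W=np.array([onz(d,*q,236)[:2] for q in b]); print('handle',b.round(1).tolist(),W.round(1).tolist(),W.mean(0).round(1))
for i in range(4): e=W[(i+1)%4]-W[i]; print(np.linalg.norm(e).round(1),np.degrees(np.arctan2(e[1],e[0])).round(1))
im=cv2.resize(d['img'][y0:y1,x0:x1],None,fx=5,fy=5,interpolation=cv2.INTER_CUBIC)
gm=cv2.resize(g*255,None,fx=5,fy=5,interpolation=cv2.INTER_NEAREST)
cv2.imwrite('pics/c2.png',np.hstack([im,cv2.cvtColor(gm,cv2.COLOR_GRAY2BGR)]))
E
```

```text
handle [[256.6000061035156, 139.8000030517578], [258.79998779296875, 111.5999984741211], [276.8999938964844, 113.0], [274.79998779296875, 141.1999969482422]] [[526.2, 398.4], [551.4, 396.2], [550.3, 379.7], [525.0, 381.6]] [538.2 389. ]
25.3 -5.0
16.5 -94.1
25.3 175.7
16.8 85.8
```

View pics/c2.png

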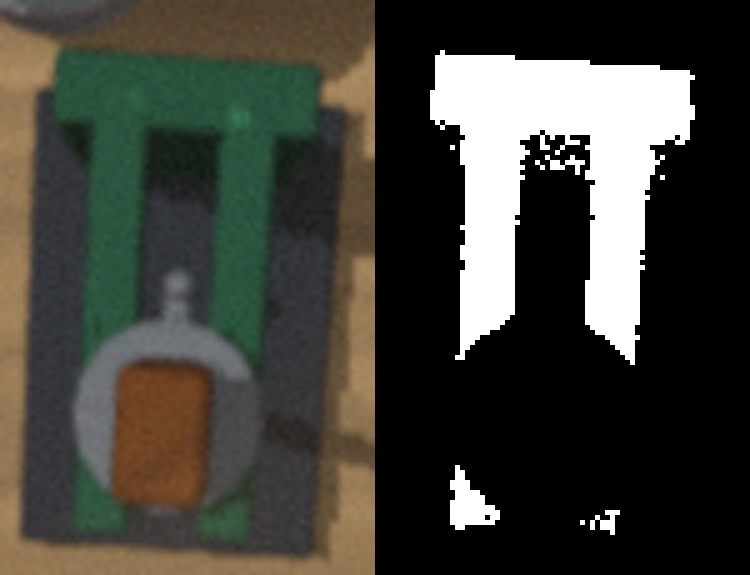

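```bash
python3 - <<'E'
from h import *
d=load('w1')
P=lambda u,v,z:onz(d,235+u/5,40+v/5,z)[:2]
print('collar',P(168,412,146).round(1))
for a,b in [((92,150),(76,528)),((273,140),(249,535)),((145,150),(124,532)),((221,150),(200,532))]:
    p,q=P(*a,140),P(*b,140); e=p-q; print(p.round(1),q.round(1),np.linalg.norm(e).round(1),np.degrees(np.arctan2(e[1],e[0])).round(2))
# post corners
for a in [(60,48),(322,66),(318,138),(54,122)]: print(P(*a,140).round(1))
# seat in the top view
t=load('top0'); print(proj(t,[538.5,388,236]),proj(t,[538.5,388,146]))
E
```

```text
collar [538.6 388.4]
[595.5 405.4] [511.6 410.3] 84.1 -3.3
[597.7 364.8] [510.  369.3] 87.8 -2.91
[595.5 393.5] [510.7 398.9] 85.0 -3.62
[595.6 376.5] [510.7 380.9] 85.0 -2.99
[616.6 412.3]
[613.1 354.2]
[598.1 354.7]
[601.3 413.9]
[148.99749651 183.14123544] [159.04121805 189.4315351 ]
```

```bash
python3 - <<'E'
from h import *
t=load('top0')
# pipe end centres from crop (235+u/2.5, 110+(v-300)/2.5)
P=lambda u,v,z:onz(t,235+u/2.5,110+(v-300)/2.5,z)[:2]
L,Rr=P(24,356,239),P(378,380,239); print('pipe',L.round(),Rr.round(),np.linalg.norm(L-Rr),np.degrees(np.arctan2(*(L-Rr)[[0,1]])))
# lid disc rim z~96: left, right extremes
print('lid L,R,near',P(120,400,96).round(),P(264,400,96).round(),P(190,468,96).round())
print('legs base',P(153,398,96).round(),P(223,404,96).round())
y=(L+Rr)[1]/2; x=(L+Rr)[0]/2
robot.move_ptp([x-270,y,330],[np.pi,-.75,0])
d=grab('wrist','w2'); print(d['eye'],robot.current_t())
E
```

```text
pipe [677. 139.] [ 653. -238.] 377.4192096276311 3.6871891242295143
lid L,R,near [670.  36.] [ 671. -137.] [588. -48.]
legs base [673.  -4.] [666. -88.]
[337.55348507 -49.44415546 504.28145153] 4.7083
```

View pics/w2.png

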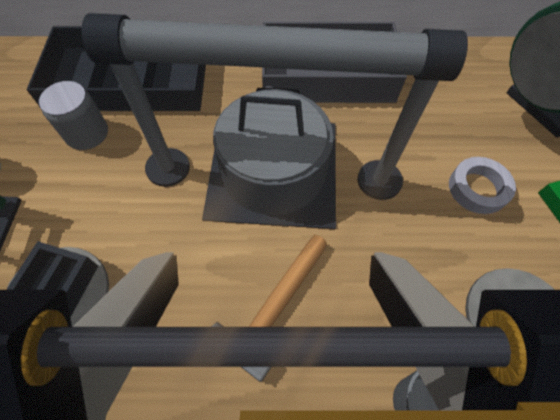

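```bash
python3 - <<'E'
from h import *
d=load('w2'); im=d['img'][80:200,205:345]
cv2.imwrite('pics/c3.png',cv2.resize(im,None,fx=5,fy=5,interpolation=cv2.INTER_CUBIC))
E
```

```text
(no output)
```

View pics/c3.png

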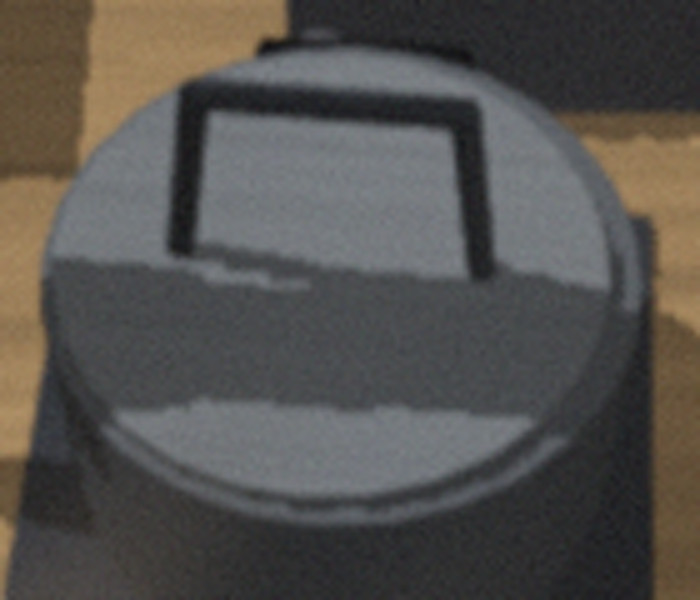

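```bash
python3 - <<'E'
from h import *
d=load('w2')
P=lambda u,v,z:onz(d,205+u/5,80+v/5,z)[:2]
a,b=P(193,97,155),P(468,113,155); e=a-b
print('bar',a.round(1),b.round(1),((a+b)/2).round(1),np.linalg.norm(e).round(1),np.degrees(np.arctan2(-e[0],e[1])).round(1))
a,b=P(181,248,96),P(482,272,96); print('feet',((a+b)/2).round(1),np.linalg.norm(a-b).round(1))
print('disc near/far',P(335,512,96).round(1),P(362,45,96).round(1),'L/R',P(46,275,96).round(1),P(612,290,96).round(1))
# pipe (right/left cap ends) in w2, and triangulate with top
t=load('top0')
for n,(u,v),(U,V) in [('L',(85,37),(244.6,132.4)),('R',(466,55),(386.2,142))]:
    p,r=tri(ray(d,u,v),ray(t,U,V)); print(n,p.round(1),r.round(1))
p=load('top0')
# pipe lower/upper edge at middle
for u in (150,275,400): print([onz(d,u,v,239)[:2].round() for v in (0,)])
# tri of loop corners with the top view's lid? rest and mould
print('rest R wrist?', onz(t,410,233,35).round(1))
h=cv2.cvtColor(t['img'],cv2.COLOR_BGR2HSV)
s=h[200:265,380:440]; m=(s[...,1]<60).astype(np.uint8)
n,l,st,c=cv2.connectedComponentsWithStats(m); k=1+np.argmax(st[1:,4]); cs,_=cv2.findContours((l==k).astype(np.uint8),0,1)
el=cv2.fitEllipse(cs[0]); u,v=el[0][0]+380,el[0][1]+200; print(el,onz(t,u,v,35).round(1),'diam',np.linalg.norm(onz(t,u-el[1][0]/2,v,35)-onz(t,u+el[1][0]/2,v,35)).round(1))
E
```

```text
bar [676.7 -12.1] [671.6 -80.6] [674.2 -46.4] 68.7 -4.3
feet [673.9 -46.3] 83.9
disc near/far [591.8 -47.7] [754.8 -55.2] L/R [668.4  32.3] [ 663.6 -123.6]
L [672.3 140.2 248.6] 6.3
R [ 649.7 -239.   245.5] 5.7
[array([745.,  91.])]
[array([745., -51.])]
[array([ 746., -193.])]
rest R wrist? [ 428.2 -354.9   35. ]
((30.208965301513672, 32.185855865478516), (41.124874114990234, 43.04307556152344), 120.88853454589844) [ 430.7 -355.7   35. ] diam 125.9
```

```bash
cat >> h.py <<'E'
SEAT=np.array([538.6,388.3,140.]); RY=-0.06; LOOP=np.array([674.2,-46.4,155.]); LY=-0.075; REST=np.array([430.5,-355.5])
GZ=17.
def RL(yaw,th): return R.from_euler('xyz',[0,-th,yaw]).as_matrix()
def tcp(corner,yaw,th): return np.array(corner)+RL(yaw,th)@[0,0,110+GZ],[np.pi,-th,yaw]
def corner(): 
    M=R.from_euler('xyz',robot.current_eef_rot()).as_matrix(); return np.array(robot.current_tcp_pos())+M@[0,0,110+GZ]
E
python3 - <<'E'
from h import *
robot.move_ptp([SEAT[0],SEAT[1],300],[np.pi,0,RY])
print(robot.move_linear([*SEAT[:2],157],speed=120,f_stop=10),robot.current_tcp_pos())
f0=robot.current_contact_force()
robot.move_gripper(0.0); print(robot.current_gripper_width()*93,robot.current_contact_force()-f0)
p=np.array(robot.current_tcp_pos()); 
robot.move_linear(p+[0,0,12],speed=60); print(robot.current_contact_force()-f0)
e=np.array([np.cos(RY),np.sin(RY),0])
robot.move_linear(p+[0,0,12]-100*e,speed=90); print(robot.current_contact_force()-f0,robot.current_tcp_pos())
grab('wrist','w3'); grab('side','s3'); q=load('w3'); s=load('s3'); t=grab('top','t3')
pt=np.array(robot.current_tcp_pos())
u,v=proj(s,pt).astype(int); print(u,v,robot.current_t())
a=cv2.resize(s['img'][max(v-30,0):v+70,u-66:u+66],(400,300)); 
cv2.imwrite('pics/c4.png',np.hstack([cv2.resize(q['img'],(400,300)),a]))
E
```

```text
False [539.17656004 388.53818734 158.04667301]
18.016080030484385 [1.67622984 0.6858193  0.04251388]
[ 1.03669962 -0.44889225 -2.65851287]
[ 0.94059581 -0.30099908 -2.72551382] [439.36018654 394.33147393 168.98710409]
201 154 10.6583
```

View pics/c4.png

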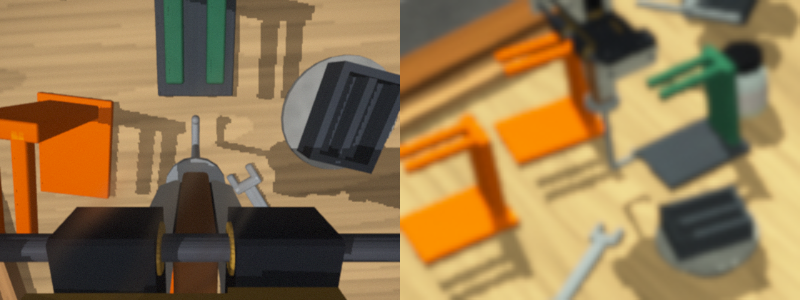

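```bash
sed -i 's/^GZ=17./GZ=18./' h.py; python3 - <<'E'
from h import *
d=load('w3'); M=RL(RY,0); tp=np.array(robot.current_tcp_pos()); c=corner()
print('corner',c.round(1),'tip exp',(c+M@[32,0,12]).round(1),'seen',onz(d,273,167,c[2]+12).round(1), 'expected px',proj(d,c+M@[32,0,12]).round(1))
robot.move_linear(tp+[0,0,150],speed=250)
th=np.radians(35); yaw=LY; e=np.array([np.cos(yaw),np.sin(yaw),0])
pre=LOOP-130*e; pre[2]=180
P=tcp(pre,yaw,th); print(P,robot.inverse_kinematics(*P)); 
ins=LOOP-5*e; ins[2]=110; print(robot.inverse_kinematics(*tcp(ins,yaw,th)))
for up in(33,55): 
  for b in (0,130): 
    i=ins-b*e+[0,0,up]; print(robot.inverse_kinematics(*tcp(i,yaw,th)))
robot.move_ptp(*P); print(robot.current_t(),corner().round(1),robot.current_eef_rot())
E
```

```text
corner [439.3 394.2  40.8] tip exp [471.2 392.3  52.8] seen [471.5 392.8  52.8] expected px [273.7 167.4]
(array([471.35406054, -31.157965  , 284.85146167]), [3.141592653589793, np.float64(-0.6108652381980153), -0.075]) [-0.49546798 -0.31989838  2.09072452  0.32329693  0.82855612  0.9969822 ]
[-0.35441595  0.02654118  1.99730859  0.30920701  0.54666386  1.07354292]
[-0.35441595 -0.01103452  1.94535781  0.27090156  0.63247109  1.11958356]
[-0.50425195 -0.29785209  2.17079148  0.36386242  0.7352437   0.93680842]
[-0.35441595 -0.03244334  1.90859832  0.25156146  0.68866958  1.14406565]
[-0.50425195 -0.31966833  2.12784178  0.34060892  0.79603989  0.9690467 ]
12.9833 [544.8 -36.3 180.1] [-3.14105757 -0.6105532  -0.07474275]
```

```bash
python3 - <<'E'
from h import *
th=np.radians(35); yaw=LY; e=np.array([np.cos(yaw),np.sin(yaw),0])
i=LOOP-75*e; i[2]=110
j=LOOP-130*e; j[2]=112
robot.move_linear(*tcp(j,yaw,th),speed=120)
robot.move_linear(*tcp(i,yaw,th),speed=80)
print(corner().round(1),robot.current_t())
d=grab('wrist','w5'); s=grab('side','s5')
c=corner(); M=RL(yaw,th); print('tip px',proj(d,c+M@[32,0,10]).round(1),proj(s,c+M@[32,0,10]).round(1)); print('loop px',proj(d,LOOP).round(1),proj(s,LOOP).round(1))
u,v=proj(d,LOOP).astype(int); U,V=proj(s,LOOP).astype(int)
a=cv2.resize(d['img'][max(0,v-80):max(0,v-80)+240,u-120:u+120],(560,560))
b=cv2.resize(s['img'][V-60:V+80,U-30:U+30],(240,560))
cv2.imwrite('pics/c5.png',np.hstack([a,b])); print(u,v,U,V)
E
```

```text
[599.  -40.5 109.6] 14.5417
tip px [273.9 167.2] [317.9 202.5]
loop px [274.1  91.6] [330.6 192. ]
274 91 330 191
```

View pics/c5.png

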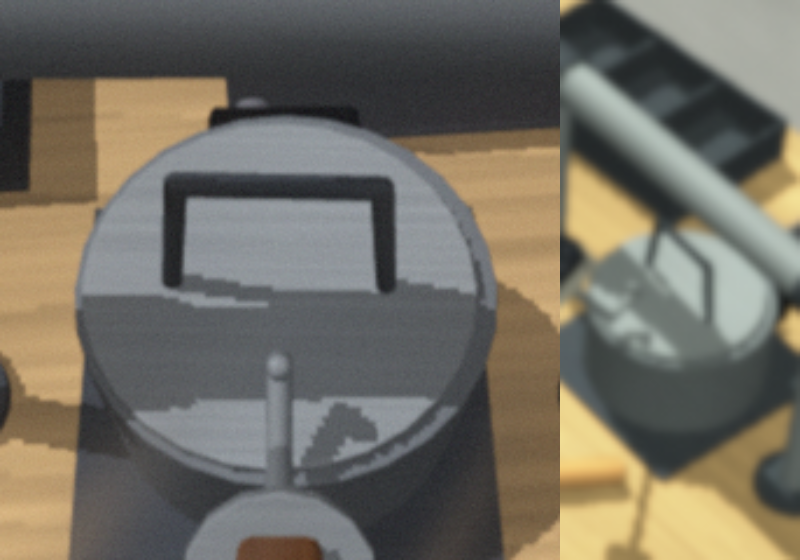

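```bash
python3 - <<'E'
from h import *
th=np.radians(35); yaw=LY; e=np.array([np.cos(yaw),np.sin(yaw),0])
i=LOOP-3.5*e; i[2]=110
print(robot.move_linear(*tcp(i,yaw,th),speed=70,f_stop=5)); f0=robot.current_contact_force(); m0=robot.current_ft_torque()
print(corner().round(1))
for z in (139,146,159):
    i[2]=z; robot.move_linear(*tcp(i,yaw,th),speed=25); print(z,(robot.current_contact_force()-f0).round(2),(robot.current_ft_torque()-m0).round(2),corner().round(1))
d=grab('wrist','w6'); s=grab('side','s6'); c=corner(); M=RL(yaw,th)
exp=c+M@[8.5,0,8.5]; print('bar exp px',proj(d,exp).round(1),proj(s,exp).round(1),'tip',proj(d,c+M@[32,0,10]).round(1),robot.current_t())
a=cv2.resize(d['img'][10:250,154:394],(560,560)); U,V=330,191
b=cv2.resize(s['img'][V-60:V+80,U-30:U+30],(240,560))
cv2.imwrite('pics/c6.png',np.hstack([a,b]))
E
```

```text
False
[670.2 -46.  109.8]
139 [-0.5   0.27  0.06] [ 0.04 -0.01 -0.04] [670.5 -46.1 138.6]
146 [-0.7  -0.14 -4.26] [ 0.05  0.68 -0.04] [670.  -45.9 145.1]
159 [-0.41  0.64 -4.71] [ 0.05  0.69 -0.03] [670.7 -46.1 159. ]
bar exp px [273.7 197. ] [330.5 189. ] tip [273.7 167.7] 18.325
```

View pics/c6.png

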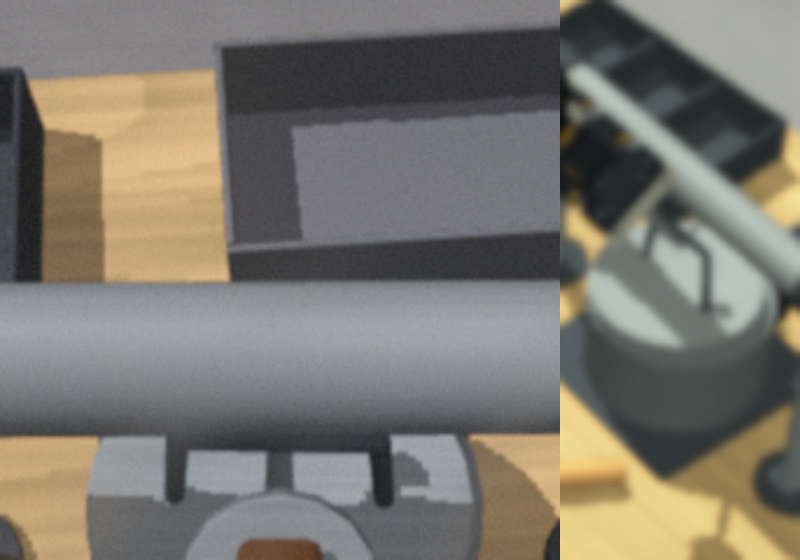

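```bash
python3 - <<'E'
from h import *
th=np.radians(35); yaw=LY; e=np.array([np.cos(yaw),np.sin(yaw),0])
b=LOOP-3.5*e
def go(p,t,sp):
    robot.move_linear(*tcp(p,yaw,t),speed=sp); print(corner().round(1),robot.current_contact_force().round(2),round(robot.current_t(),2))
p=b.copy(); p[2]=162; q=p-125*e; q[2]=165
tgt=np.array([REST[0],REST[1],200.])-8.5*e
for x,t in ((q,th),(q+[0,0,40],0),(tgt,0),(tgt-[0,0,110],0)): assert robot.inverse_kinematics(*tcp(x,yaw,t)) is not None
go(p,th,25); go(q,th,55); go(q+[0,0,40],th,70)
for k in (.75,.5,.25,0): go(q+[0,0,40],th*k,45)
grab('side','s7'); s=load('s7'); c=corner()
u,v=proj(s,c).astype(int); a=cv2.resize(s['img'][v-70:v+70,u-70:u+70],(560,560)); cv2.imwrite('pics/c7.png',a)
E
```

```text
[671.  -46.2 162.4] [ 0.88  0.29 -5.5 ] 18.59
[546.2 -36.8 165. ] [-0.59 -0.58 -6.09] 21.02
[545.6 -36.5 204.4] [-0.07  0.82 -6.  ] 21.74
[545.7 -36.3 203.9] [-0.41 -0.96 -6.58] 22.32
[545.6 -36.5 204.4] [-0.55  0.7  -6.48] 22.91
[545.7 -36.6 204.7] [ 0.03 -0.44 -6.62] 23.49
[545.9 -36.7 204.9] [ 0.42  1.03 -5.81] 24.07
```

View pics/c7.png

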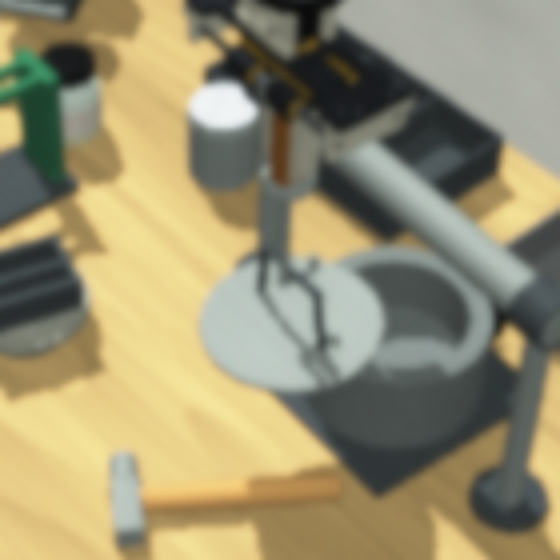

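```bash
python3 - <<'E'
from h import *
yaw=LY; e=np.array([np.cos(yaw),np.sin(yaw),0])
tgt=np.array([REST[0],REST[1],0])-8.5*e
P=tcp(tgt+[0,0,185],yaw,0)
robot.move_linear(*P,speed=90); robot.sleep(.5)
print(corner().round(1),robot.current_contact_force().round(2),robot.current_t())
robot.move_linear(*tcp(tgt+[0,0,125],yaw,0),speed=50); robot.sleep(.3)
d=grab('wrist','w8'); t=grab('top','t8'); print(corner().round(1),robot.current_t())
c=corner(); print('lid centre px if ok',proj(d,[*(c+8.5*e)[:2],c[2]-50]),proj(t,[*(c+8.5*e)[:2],c[2]-50]))
a=t['img'][190:290,350:490]; 
cv2.imwrite('pics/c8.png',np.hstack([cv2.resize(d['img'],(448,336)),cv2.resize(a,(336,240)).repeat(1,0) if 0 else cv2.copyMakeBorder(cv2.resize(a,(336,240)),0,96,0,0,cv2.BORDER_CONSTANT)]))
E
```

```text
[ 422.  -354.9  185. ] [-0.43 -1.44 -5.6 ] 28.575
[ 422.1 -354.9  125. ] 30.325
lid centre px if ok [273.36497517 182.00213696] [414.24129317 231.13124814]
```

View pics/c8.png

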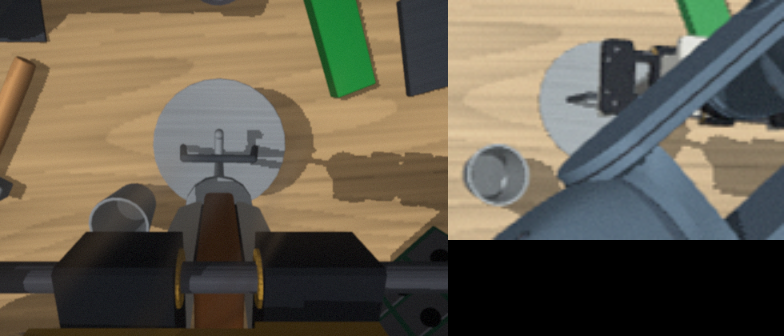

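```bash
python3 - <<'E'
from h import *
d=load('w8'); c=corner(); e=np.array([np.cos(LY),np.sin(LY),0])
for x in (6,8.5,11,14): print(x,proj(d,c+x*e+[0,0,8.5]).round(1))
g=cv2.cvtColor(d['img'],cv2.COLOR_BGR2HSV)
m=((g[...,1]<60)&(g[...,2]>95)).astype(np.uint8)
n,l,st,cc=cv2.connectedComponentsWithStats(m); k=l[150,225]; ys,xs=np.where(l==k)
# outer arc: top-most pixel per column & side-most per row
P=[]
for r in range(ys.min(),200):
    q=xs[ys==r]; P+= [(q.min(),r),(q.max(),r)]
W=np.array([onz(d,u,v,c[2]-50.5)[:2] for u,v in P]); A=np.c_[2*W,np.ones(len(W))]; s=np.linalg.lstsq(A,(W**2).sum(1),rcond=None)[0]
r=np.sqrt(s[2]+s[:2]@s[:2]); print('lid',s[:2].round(1),'r',r.round(1),'resid',np.abs(np.linalg.norm(W-s[:2],axis=1)-r).mean().round(2),'exp',(c+8.5*e).round(1))
def circ(name,x0,y0,x1,y1,z):
    d=load(name); g=cv2.cvtColor(d['img'],cv2.COLOR_BGR2HSV)[y0:y1,x0:x1]; m=((g[...,1]<60)).astype(np.uint8)
    n,l,st,_=cv2.connectedComponentsWithStats(m); k=1+np.argmax(st[1:,4]); cs,_=cv2.findContours((l==k).astype(np.uint8),0,1); q=max(cs,key=len)[:,0]+[x0,y0]
    W=np.array([onz(d,u,v,z)[:2] for u,v in q])
    for _ in range(6):
        A=np.c_[2*W,np.ones(len(W))]; s=np.linalg.lstsq(A,(W**2).sum(1),rcond=None)[0]; r=np.sqrt(s[2]+s[:2]@s[:2]); E=np.abs(np.linalg.norm(W-s[:2],axis=1)-r); W=W[E<max(2.5,np.percentile(E,85))]
    print(name,s[:2].round(1),r.round(1),len(W),E.mean().round(2))
circ('top0',380,200,440,265,35); circ('side0',315,285,372,333,35)
E
```

```text
6 [273.4 199.3]
8.5 [273.4 196.2]
11 [273.4 193.1]
14 [273.4 189.4]
lid [ 434.8 -356.2] r 73.5 resid 3.46 exp [ 430.5 -355.5  125. ]
top0 [ 431.1 -355.7] 64.5 119 0.77
side0 [ 431.9 -357.7] 63.6 109 0.89
```

```bash
python3 - <<'E'
from h import *
yaw=LY; e=np.array([np.cos(yaw),np.sin(yaw),0])
tgt=np.array([431.3,-356.3,0])-9.8*e
robot.move_linear(*tcp(tgt+[0,0,106],yaw,0),speed=25); robot.sleep(.3); f0=robot.current_contact_force()
print(corner().round(1),f0.round(2))
print(robot.move_linear(*tcp(tgt+[0,0,93],yaw,0),speed=8,f_stop=2.5),corner().round(1),robot.current_contact_force().round(2),robot.current_t())
z=corner()[2]
robot.move_linear(*tcp(tgt+[0,0,min(z,98)-14.5],yaw,0),speed=25)
print(corner().round(1),robot.current_contact_force().round(2),robot.current_t())
E
```

```text
[ 421.6 -355.6  106.2] [ 0.14  1.19 -5.56]
True [ 420.6 -354.8   97.5] [-0.22 -0.03 -1.08] 32.5083
[ 421.3 -355.4   82.8] [-0.11  0.28 -2.75] 33.2
```

```bash
python3 - <<'E'
from h import *
yaw=LY; e=np.array([np.cos(yaw),np.sin(yaw),0])
tgt=corner()
print(robot.move_linear(*tcp(tgt-60*e,yaw,0),speed=50,f_stop=3),corner().round(1),robot.current_contact_force().round(2))
robot.move_linear(*tcp(tgt-60*e+[0,0,110],yaw,0),speed=150)
d=grab('wrist','w9'); print(robot.current_t(),robot.current_contact_force().round(2))
R5=np.array([431.3,-356.3]); print('rest centre px',proj(d,[*R5,49]).round(1), [proj(d,[*(R5+78*np.array([np.cos(a),np.sin(a)])),49]).round(0).tolist() for a in (0,1.57,-1.57)],'loop',proj(d,[*R5,108]).round(1))
cv2.imwrite('pics/w9.png',d['img'])
E
```

```text
False [ 361.7 -351.    82.8] [ 0.08 -0.84 -2.47]
35.4917 [ 0.07  0.31 -1.43]
rest centre px [274.3 112.3] [[269.0, 37.0], [206.0, 117.0], [343.0, 107.0]] loop [274.3 113.1]
```

```bash
python3 - <<'E'
from h import *
d=load('w9'); g=cv2.cvtColor(d['img'],cv2.COLOR_BGR2HSV); s=g[20:200,180:370]
print('val centre rows', g[40:190:10,240,2], g[40:190:10,240,1], g[112,190:360:10,1])
m=(s[...,1]<70).astype(np.uint8); m=cv2.morphologyEx(m,cv2.MORPH_OPEN,np.ones((3,3)))
n,l,st,_=cv2.connectedComponentsWithStats(m); k=l[80,60]; print(st[k])
ys,xs=np.where(l==k); P=[]
for r in range(ys.min(),115):
    q=xs[ys==r]; 
    if len(q): P+=[(q.min()+180,r+20),(q.max()+180,r+20)]
W=np.array([onz(d,u,v,46)[:2] for u,v in P])
for _ in range(10):
    A=np.c_[2*W,np.ones(len(W))]; c=np.linalg.lstsq(A,(W**2).sum(1),rcond=None)[0]; r=np.sqrt(c[2]+c[:2]@c[:2]); E=np.abs(np.linalg.norm(W-c[:2],axis=1)-r); W=W[E<max(1.5,np.percentile(E,90))]
print('lid',c[:2].round(1),r.round(1),len(W),E.mean().round(2))
v=g[70:160,215:335,2]; dm=(v<70).astype(np.uint8)
n,l,st,cc=cv2.connectedComponentsWithStats(dm)
for i in range(1,n):
    if st[i,4]>25:
        x,y,w,h=st[i,:4]; x+=215;y+=70; print('dark',x,y,w,h,st[i,4])
E
```

```text
val centre rows [166 138 141 136 142 138 131 128 108 136 135 130 132 130 111] [104  30  16  15  18  17  12  16  14  15  13  12  14   4  90] [111 107  13  18  23  21  40  28  13  20  22  17  13  11  15  17 108]
[   26    20   137   160 15510]
lid [ 429.1 -355.8] 77.7 190 0.24
dark 235 112 80 9 441
```

```bash
python3 - <<'E'
from h import *
c=corner(); 
robot.move_linear(*tcp([c[0],c[1],215],LY,0),speed=200)
p0=np.array([439.36,394.33,168.99])
robot.move_linear(p0+[0,0,175],[np.pi,0,RY],speed=200)
robot.move_linear(p0,speed=150); robot.sleep(.3)
p=np.array(robot.current_tcp_pos()); print(p,robot.current_eef_rot(),robot.current_t())
d=grab('wrist','w10'); a=cv2.cvtColor(load('w3')['img'],cv2.COLOR_BGR2GRAY).astype(np.float32); b=cv2.cvtColor(d['img'],cv2.COLOR_BGR2GRAY).astype(np.float32)
for n,(y0,y1,x0,x1) in {'hook':(150,220,255,292),'collar':(215,260,225,325),'handle':(240,290,240,310),'rack':(20,140,210,330),'mould':(80,240,400,540)}.items():
    t=a[y0:y1,x0:x1]; r=b[y0-12:y1+12,max(x0-12,0):x1+12]
    m=cv2.matchTemplate(r,t,cv2.TM_CCOEFF_NORMED); _,mv,_,ml=cv2.minMaxLoc(m); print(n,ml[0]-12,ml[1]-12,round(mv,3),np.abs(a-b)[y0:y1,x0:x1].mean().round(1))
E
```

```text
[439.57436019 394.44377593 169.48502424] [-3.14107007e+00 -7.42462255e-04 -6.00094289e-02] 41.2583
hook 0 0 0.994 2.3
collar 0 0 0.993 3.0
handle 0 0 0.986 3.0
rack 0 0 0.987 3.2
mould 0 0 0.996 3.0
```

```bash
python3 - <<'E'
from h import *
print(robot.move_linear([539.18,388.54,170],speed=70,f_stop=6),robot.current_tcp_pos())
f0=robot.current_contact_force()
print(robot.move_linear([539.18,388.54,156.5],speed=15,f_stop=3),robot.current_tcp_pos(),(robot.current_contact_force()-f0).round(2))
robot.move_gripper(1.0); robot.sleep(.3)
x=np.array(robot.current_tcp_pos()); robot.move_linear(x+[0,0,110],speed=100)
c=SEAT; robot.move_linear([480,382,420],speed=200)
robot.move_ptp([480,382,420],[np.pi,0,0]); robot.sleep(.5)
d=grab('wrist','w11'); t=grab('top','t11'); print(robot.current_t(),robot.current_tcp_pos())
a=cv2.cvtColor(load('w1')['img'],cv2.COLOR_BGR2GRAY).astype(np.float32); b=cv2.cvtColor(d['img'],cv2.COLOR_BGR2GRAY).astype(np.float32)
for n,(y0,y1,x0,x1) in {'handle':(108,146,250,284),'collar':(100,145,246,292),'tip':(88,108,260,280),'post':(50,90,240,305),'mould':(125,215,330,425),'jar':(12,45,218,272),'spanner':(205,295,288,355)}.items():
    tt=a[y0:y1,x0:x1]; r=b[max(y0-12,0):y1+12,x0-12:x1+12]; oy=min(12,y0)
    m=cv2.matchTemplate(r,tt,cv2.TM_CCOEFF_NORMED); _,mv,_,ml=cv2.minMaxLoc(m); print(n,ml[0]-12,ml[1]-oy,round(mv,3))
hsv=cv2.cvtColor(d['img'],cv2.COLOR_BGR2HSV)
s=hsv[40:155,235:310]; w=((s[...,0]<15)&(s[...,1]>120)).astype(np.uint8); n,l,st,cc=cv2.connectedComponentsWithStats(w)
for i in range(1,n):
    if st[i,4]>200: print('handle centre',onz(d,*(cc[i]+[235,40]),236).round(1),st[i])
# top view: lid circle
g=cv2.cvtColor(t['img'],cv2.COLOR_BGR2HSV)[190:275,365:455]; m=(g[...,1]<70).astype(np.uint8)
n,l,st,_=cv2.connectedComponentsWithStats(m); k=1+np.argmax(st[1:,4]); cs,_=cv2.findContours((l==k).astype(np.uint8),0,1); q=max(cs,key=len)[:,0]+[365,190]
W=np.array([onz(t,u,v,47)[:2] for u,v in q])
for _ in range(8):
    A=np.c_[2*W,np.ones(len(W))]; s=np.linalg.lstsq(A,(W**2).sum(1),rcond=None)[0]; r=np.sqrt(s[2]+s[:2]@s[:2]); E=np.abs(np.linalg.norm(W-s[:2],axis=1)-r); W=W[E<max(2,np.percentile(E,88))]
print('lid top view',s[:2].round(1),r.round(1),len(W),E.mean().round(2))
E
```

```text
False [538.76153379 388.70934244 170.13772527]
True [539.10491825 388.46172297 156.99350201] [0.68 0.4  6.42]
48.325 [479.97655687 382.00388741 420.0741764 ]
handle -1 0 0.951
collar -1 0 0.958
tip -1 0 0.961
post -1 1 0.968
mould -1 0 0.986
jar -1 1 0.989
spanner 0 1 0.946
handle centre [538.8 388.7 236. ] [ 22  73  20  29 485]
lid top view [ 426.6 -355.4] 78.1 145 0.72
```

```bash
python3 - <<'E'
from h import *
a=load('top0')['img'];b=load('t11')['img']
for n,(x0,y0,x1,y1) in {'hammer':(278,192,340,258),'cup':(354,246,386,280),'hone':(436,162,476,224),'ring':(394,150,430,186),'tin':(192,112,226,146),'pipe/pot':(240,118,392,190)}.items():
    r=b[y0-8:y1+8,x0-8:x1+8]; m=cv2.matchTemplate(r,a[y0:y1,x0:x1],cv2.TM_CCOEFF_NORMED); _,mv,_,ml=cv2.minMaxLoc(m); print(n,ml[0]-8,ml[1]-8,round(mv,3))
print(robot.current_joint_vel().round(3)); robot.hand_in()
E
```

```text
hammer 0 0 0.612
cup 0 0 0.725
hone 0 0 0.997
ring 0 0 0.998
tin 0 0 0.999
pipe/pot 0 0 0.951
[-0.001  0.002  0.001 -0.    -0.001 -0.001]
the job is handed in; nothing more can be done
```

The lid is on the empty right-hand rest, the lifter hangs upright in its green rack, and I handed the job in at about 48 s of the 72 s allowed.

I gripped the lifter by its handle, leaned it back 35° under the pipe and hooked the loop. I drew the lid clear of the pot, turned the lifter upright and carried the lid over level. It touched down at a force change of 2.5 N, after which I unhooked and hung the lifter up. The gripper never touched the lid.

**Last checks**
- **Lifter:** the handle centre is at (538.8, 388.7) mm; the rack seat measures (538.6, 388.3) mm. It did not slip in the grip before I hung it back.
- **Lid centring:** it sits slightly off centre, and the cameras disagree on how much. The wrist view puts it at (429.1, -355.8) mm and the top view at (426.6, -355.4) mm. The rest centre is about (431.5, -356.5) mm, so the lid is about 2.5 to 5 mm too far towards the robot. The plug still lies fully on the rest. I left it because hooking it again would have risked the time limit.
- **Other objects:** the mould, jar, spanner, hone, ring and tin matched their starting images to within a pixel.
- **Weaker checks:** the hammer and cup also showed no shift, but their image match was poor (0.61 and 0.73). The arm or its shadow may have been in the way, so those two are less certain.
- **Lid weight:** during the lift the force read 4.7 to 6 N, a little above the stated 2.5 to 3.9 N for the lid. I took that as sensor drift.

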